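Swing the lamp aside and hold the contact grill open

TASK

Swing the lamp on its arm towards the robot and out to the left, until the whole lamp shade is past the left side of the contact grill and none of it is over the grill. Only then take the grill's lid by its front handle bar, raise it to 45 degrees open and finish still holding it there by the bar, steady, because the lid drops shut if let go and someone wants to lay bread in. Leave the other things on the table where they stand.

Things in the scene. Friction and masses are not known exactly. Their poses are not given: they have to be found in the camera images.
- grill: contact grill, black plastic and steel, fixed to the table: base 270 (x) x 300 (y) mm, top 121 mm above the table with the lid closed. Origin: centre of the underside, on the table. Its front looks along its own -x (towards the robot); its own +y is its left side, where the lamp's post stands 310 to 350 mm from its middle. Hinge cheeks at the back corners rise to 100 mm.
- lid (a joint): opening angle of the grill lid in rad: 0 closed, grows as its front rises, stop at 1.4; 0.785 is 45 degrees. The hinge runs along the grill's y at the back. The lid weighs 0.5 to 1 kg with its bar and falls shut from any angle; 2 to 5 N upward at the bar holds it.
- lid_hinge (a point): point on the lid's hinge axis, in the middle of the grill's width, 125 mm behind the grill's middle and 80 mm above the table. Axes turn with the lid; with the lid closed they are the grill's.
- lid_bar (a point): handle bar across the lid's front: round black rod (lid_c0), 18 mm thick, 170 mm long along its own y, this point at its middle; 305 mm in front of the hinge axis and 20 mm above it (100 mm above the table, lid closed). Its centre is 50 mm in front of the lid's front face (41 mm free gap); two 12 mm square arms carry it, 78 mm either side of the middle. Rigid with the lid.
- lamp_arm (a joint): swing of the lamp arm about its upright post, in rad: 0 when the arm points along the stand's own -y, grows clockwise seen from above (lamp moves towards the robot, then away from the grill); range -0.1 to 2.2. It is stiff (0.12 N m of friction) and stays where it is left.
- lamp_pivot (a point): top of the lamp's post on the swing axis, 255 mm above the table. The stand is fixed to the table: round foot of 120 mm diameter and a 22 mm post.
- lamp_grip (a point): on the axis of the upright black pin on top of the lamp (20 mm diameter, free from 270 to 317 mm above the table); this point is 295 mm above the table, 260 mm from the swing axis. The lamp shade hangs below on the same axis: aluminium cone, 120 mm diameter at its lower rim, 183 to 259 mm above the table. The arm is a 14 mm rod 262 mm above the table.
- mug_a: white cup, 76 mm diameter, 85 mm high, beside the grill on its left; bystander, origin under its centre
- mug_b: white cup, 76 mm diameter, 85 mm high, front left of the grill; bystander, origin under its centre
- spatula: spatula lying on the table right of the grill; bystander
- sauce_a: red bottle, 64 mm diameter, 190 mm high, on the right of the table; bystander, origin under its centre
- sauce_b: yellow bottle, 64 mm diameter, 190 mm high, on the right of the table; bystander, origin under its centre
- carton: milk carton 60 x 60 mm, 142 mm high, on the left of the table; bystander, origin under its centre
- jar: amber jar, 70 mm diameter, 100 mm high, on the right of the table; bystander, origin under its centre

How it is judged:
On the way:
1. the lamp is swung clear of the grill, the lid still shut (y of lamp_grip in the frame of grill above 0.2 m and value of joint lid below 0.1 rad), for 0.2 s.
At the end, for the whole second after the job is handed in: The lid is held still by the fingers on its handle bar (more than 1 N), open 45 degrees within 5.7 degrees, with the lamp's axis more than 200 mm to the left of the grill's middle, so that the shade is clear of it (value of joint lid between 0.685 and 0.885 rad and velocity of joint lid between -0.1 and 0.1 rad/s and contact force between the fingers and lid_c0 above 1 N and y of lamp_grip in the frame of grill above 0.2 m); the arm keeps its last pose, push and grip.
It fails at once if the lid is raised while the lamp is still above the grill (value of joint lid above 0.15 rad and y of lamp_grip in the frame of grill below 0.19 m).
It fails at once if another thing on the table is pushed more than 30 mm from its place (distance of any of mug_a, mug_b, spatula, sauce_a, sauce_b, carton, jar from where it was at the start of the episode above 0.03 m).
It also fails if it takes over 53 s, if anything falls off the work surface, if the arm or the gripper's body presses on something with over 40 N, if the wrist force passes 120 N, or if a joint passes its speed limit or range.

ROBOT

A 7-joint arm with a two-finger parallel gripper is mounted at the origin on the work surface. World frame = base frame: x ahead of the robot, y to its left, z up, the work surface at z = 0. Lengths are in m, angles in rad, forces in N, time in s.
With the tool pointing down it reaches from about 0.4 to 0.925 m from the base axis. Payload 5.6 kg.
Tool frame: the origin (TCP) lies midway between the tips of the shut fingers; the grasp point (between the pads) lies 19 mm behind it (env.pinch_z is the distance from the TCP to the grasp point, in m); z points along the fingers, y is the line along which they close (so a half turn about z gives the same grasp; the last joint's range is limited). The gripper opens to 85 mm and grips with 20 to 120 N. Pads are 22 mm wide; open, the fingers measure 114 mm over their backs; the gripper's body (76 mm by 85 mm) begins 54 mm behind the grasp point. The pads swing forward as they close: fully open they stand 13 mm farther back than shut.
Start: joints at [-1.331, 0.468, -0.012, 1.603, 0.006, 1.071, -0.056], TCP at [0.181, 0.624, 0.204] pointing down, gripper open.
Joint ranges: [-2.53, 2.53], [-0.31, 2.02], [-1.57, 1.55], [0.28, 2.44], [-1.29, 4.43], [0.15, 1.84], [-2.92, 2.92]. Speed limits (rad/s): [2.57, 2.57, 3.14, 3.14, 3.14, 3.14, 3.14].

INTERFACE

Orientations are given as a 3x3 rotation matrix whose columns are the frame's x, y, z axes.
In Python, from workcell import env gives the robot as it stands. The module is installed in compiled form; this text tells all that it offers.
- The arm moves only by the tool servo_tool, never from a script. Its argument "moves" is a list of rows, each a list of 7 numbers: the shift along the tool's x, y, z each as a share of 50 cm, from -1 to 1, then the turn, a rotation vector about the tool's x, y, z each as a share of 90 degrees, from -1 to 1, then the opening, from 0 (shut) to 1 (fully open). In form: [[dx, dy, dz, ax, ay, az, fingers], ...]. A call has 1 to 12 rows; each row shifts and turns the commanded pose from where the row before left it, along the tool's axes as they then stand; what a row does not reach is not made up. A row lasts 1/10 s, in which the tool goes at most 50 mm and 8.59 degrees, less where a joint would pass 70% of its speed; a pose out of reach is approached as far as the arm can. A call with a number of a shift or a turn outside -1 to 1 is refused whole. A call with a gripper value outside its range is refused whole. The fingers move at their own pace and stop on an object; "force" is the grip in N (left out, the last holds). Time passes only in rows, so rows that do not move let the fingers close. It gives the time, the measured TCP pose, the force, the opening and the grip force at its end, in the units of the state.
- env.observe(): the state, without advancing time (a new reading comes with each control period).
- env.snapshot(name): name is "scene" or "side" or "wrist"; returns (picture, depth): 420x560x3 uint8, blue, green, red; 420x560 float32, m along the optical axis (not along the pixel's ray), 0 where there is no reading.
- env.camera_model(name): a dict with "vertical_fov" (degrees; the focal length in pixels is half the picture's height over the tangent of half this angle, whatever the lens; pixels are square), "cx", "cy" (the principal point, pixels), "eye" and "orientation" of the camera in the world; the wrist camera has in their place "T_tool_cam" (4x4, takes a point from camera to tool coordinates, whose origin is the TCP and whose axes are the flange's). Camera axes: x right, y up, looking along -z (the intrinsics and any distortion apply to the point x, -y, -z); pixel columns grow to the right and rows downward; lengths in m; the calibration is good to about 2 mm. A picture is of the moment at which its call begins: read the wrist's pose just before it. camera_model takes no time and is no camera call.
- env.sign_off(): hands the job in; it is judged then, once.
Trained networks look in the newest picture that a camera, given by its name, has taken for a name from the list of things; names that differ only in an ending like _2 or _b are one class to them, and where a whole thing is asked for, a point or a joint stands for the part that bears it (a point fixed in the world has none). Each returns a list of dicts, best first, with "score" (0 to 1); they miss things now and then, are a little off and sometimes report something else, mostly with a low value. They report only what shows in the picture. A call takes as long as a camera call.
- env.boxes_of(camera, thing): "at" ([x, y, z] in m, in world coordinates, good to about 4 mm: the middle of the surface that is visible of it).
- env.regions_of(camera, thing): "pixels" (420x560 bool, what is visible of it).
- env.tip_of(camera, thing): "at" ([x, y, z] in m, in world coordinates, good to about 4 mm: a listed point, or the origin of a listed thing).
The state is a dict: "time_s": time; "joint_pos": joint angles; "dq": joint speeds; "effort": joint torques, N m; "ee_pos": TCP position; "orientation": TCP orientation; "ft_force": force on the tool from outside, world axes, zero at the start; "ft_torque": the same for the moment, N m; "opening": finger opening in m; "gripper_force": force on a finger pad.
Only numpy, scipy, OpenCV 4.12 (cv2) and the standard library are available. Lean on these libraries where they do the work, as an engineer would, in place of code of your own. Each camera call takes 0.05 s, during which the arm holds its last target. There are 200 camera calls.

## Working session

There is one attempt and no reset: what is moved stays moved. The work goes in short steps, Python scripts to look and compute and a tool call to move; the robot and the scene stay as the last step left them, time stands still between calls to the robot, and variables do not carry over. Pictures are saved under pics/ and viewed, at most 10 in all, crops included, and the job is handed in when it is done.

Besides the shell and the picture viewer there is one more tool, called after "Emit:" by a JSON object that holds its "method" and its "body", one argument or row to a line. servo_tool: Moves the arm, as the interface text tells. Shift numbers are shares of 50 cm and turn numbers shares of 90 degrees, none past 1 either way. Its arguments: {"type":"object","properties":{"moves":{"type":"array"},"force":{"type":"number"}},"required":["moves"]}

```bash
mkdir -p pics; cat > h.py <<'E'
from workcell import env
import numpy as np, cv2
np.set_printoptions(precision=4,suppress=True)
E
python3 - <<'E'
from h import *
ims=[]
for c in ("scene","side"):
    p,d=env.snapshot(c); ims.append(p)
    for t in ("grill","lid_hinge","lid_bar","lamp_pivot","lamp_grip","mug_a","carton","spatula"):
        r=env.tip_of(c,t); print(c,t,[(np.round(x["at"],3),round(x["score"],2)) for x in r[:3]])
    m=env.camera_model(c); print(np.array(m["eye"]))
im=np.vstack(ims); cv2.imwrite("pics/a.png",cv2.resize(im,None,fx=.714,fy=.714))
o=env.observe(); print(o["time_s"],o["ee_pos"],o["orientation"],env.pinch_z)
E
```

```text
scene grill [(array([ 0.645, -0.126, -0.001]), 0.61)]
scene lid_hinge [(array([ 0.768, -0.118,  0.084]), 0.55)]
scene lid_bar [(array([ 0.466, -0.154,  0.103]), 0.83)]
scene lamp_pivot []
scene lamp_grip [(array([ 0.518, -0.025,  0.299]), 0.7)]
scene mug_a [(array([0.568, 0.069, 0.002]), 0.8), (array([ 0.455,  0.068, -0.001]), 0.58)]
scene carton [(array([ 0.489,  0.523, -0.001]), 0.86)]
scene spatula [(array([ 0.657, -0.352,  0.   ]), 0.83), (array([0.648, 0.198, 0.258]), 0.25)]
[ 2.1271 -0.1363  1.5852]
side grill [(array([ 0.645, -0.133, -0.   ]), 0.55), (array([ 0.573, -0.549,  0.   ]), 0.37)]
side lid_hinge []
side lid_bar [(array([ 0.468, -0.153,  0.102]), 0.78)]
side lamp_pivot [(array([0.645, 0.197, 0.252]), 0.75), (array([ 0.658, -0.346,  0.002]), 0.49)]
side lamp_grip [(array([ 0.512, -0.029,  0.297]), 0.65)]
side mug_a [(array([0.455, 0.064, 0.001]), 0.66), (array([0.569, 0.071, 0.   ]), 0.65)]
side carton [(array([ 0.492,  0.525, -0.001]), 0.83), (array([ 0.659, -0.347,  0.002]), 0.63)]
side spatula [(array([ 0.657, -0.347,  0.001]), 0.53), (array([ 0.457,  0.065, -0.001]), 0.35)]
[-0.7456  0.2395  1.2017]
0.9 [0.1814 0.6242 0.2041] [[-0.9602  0.2792  0.0001]
 [ 0.2792  0.9602  0.0001]
 [-0.      0.0001 -1.    ]] 0.0187
```

View pics/a.png

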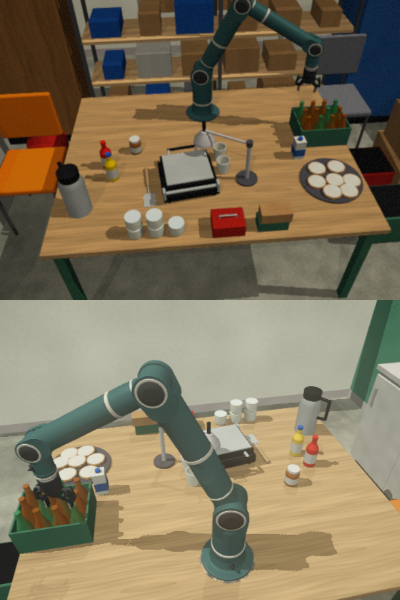

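The pictures show the grill mid-table, the lamp shade over its front left corner, and the mugs on its left. Both cameras agree on the key points, so I'll build a row planner and approach the pin.

```bash
cat >> h.py <<'E'
from scipy.spatial.transform import Rotation as R
def down(az,tilt=0,ax=None):
    "tool down, closing axis y at azimuth az (deg)"
    a=np.radians(az); y=np.array([np.cos(a),np.sin(a),0]); z=np.array([0,0,-1.]); return np.c_[np.cross(y,z),y,z]
def plan(p,M,way,f,nd=3,smax=.045,rmax=7.5):
    "way: list of (pos,M); prints rows, returns the pose they reach"
    p=np.array(p,float); M=np.array(M); rows=[]
    for q,N in way:
        n=int(np.ceil(max(np.linalg.norm(q-p)/smax, np.degrees(R.from_matrix(M.T@N).magnitude())/rmax,1)))
        for k in range(n,0,-1):
            d=np.round(M.T@(q-p)/k/.5,nd); w=np.round(R.from_matrix(M.T@N).as_rotvec()/k/(np.pi/2),nd)
            p=p+M@d*.5; M=M@R.from_rotvec(w*np.pi/2).as_matrix(); rows.append([*(d+0.),*(w+0.),f])
    for i in range(0,len(rows),12): print("["+",".join("["+",".join(f"{v:g}" for v in r)+"]" for r in rows[i:i+12])+"]")
    print(len(rows),p); return p,M
E
python3 - <<'E'
from h import *
o=env.observe(); p=o["ee_pos"];M=np.array(o["orientation"])
plan(p,M,[(np.array([.181,.624,.39]),M),(np.array([.515,-.027,.39]),down(-30))],1)
E
```

```text
[[0,0,-0.074,0,0,0,1],[0,0,-0.074,0,0,0,1],[0,0,-0.075,0,0,0,1],[0,0,-0.074,0,0,0,1],[0.001,-0.001,-0.075,0,0,0,1],[-0.059,-0.063,0,0,0,0.068,1],[-0.065,-0.056,0,0,0,0.068,1],[-0.071,-0.049,0,0,0,0.068,1],[-0.076,-0.041,0,0,0,0.068,1],[-0.08,-0.032,0,0,0,0.068,1],[-0.083,-0.024,0,0,0,0.068,1],[-0.085,-0.015,0,0,0,0.068,1]]
[[-0.086,-0.006,0,0,0,0.068,1],[-0.086,0.004,0,0,0,0.068,1],[-0.085,0.013,0,0,0,0.068,1],[-0.083,0.022,0,0,0,0.068,1],[-0.08,0.03,0,0,0,0.068,1],[-0.077,0.039,0,0,0,0.067,1],[-0.072,0.047,0,0,0,0.068,1],[-0.067,0.054,0,0,0,0.067,1],[-0.061,0.061,0,0,0,0.068,1],[-0.053,0.067,0,0,0,0.067,1]]
22 [ 0.5152 -0.0269  0.3901]
```

Emit:
{"method": "servo_tool", "body": {
  "moves": [
    [0, 0, -0.074, 0, 0, 0, 1],
    [0, 0, -0.074, 0, 0, 0, 1],
    [0, 0, -0.075, 0, 0, 0, 1],
    [0, 0, -0.074, 0, 0, 0, 1],
    [0.001, -0.001, -0.075, 0, 0, 0, 1],
    [-0.059, -0.063, 0, 0, 0, 0.068, 1],
    [-0.065, -0.056, 0, 0, 0, 0.068, 1],
    [-0.071, -0.049, 0, 0, 0, 0.068, 1],
    [-0.076, -0.041, 0, 0, 0, 0.068, 1],
    [-0.08, -0.032, 0, 0, 0, 0.068, 1],
    [-0.083, -0.024, 0, 0, 0, 0.068, 1],
    [-0.085, -0.015, 0, 0, 0, 0.068, 1]
  ]
}}

```text
time_s: 2.1
ee_pos: [0.3187, 0.3533, 0.3903]
orientation: [[-0.511, 0.86, 0.0], [0.86, 0.511, 0.001], [0.0, 0.001, -1.0]]
ft_force: [0.2, 0.7, -0.2]
opening: 0.0852
gripper_force: 0.0
```

Emit:
{"method": "servo_tool", "body": {
  "moves": [
    [-0.086, -0.006, 0, 0, 0, 0.068, 1],
    [-0.086, 0.004, 0, 0, 0, 0.068, 1],
    [-0.085, 0.013, 0, 0, 0, 0.068, 1],
    [-0.083, 0.022, 0, 0, 0, 0.068, 1],
    [-0.08, 0.03, 0, 0, 0, 0.068, 1],
    [-0.077, 0.039, 0, 0, 0, 0.067, 1],
    [-0.072, 0.047, 0, 0, 0, 0.068, 1],
    [-0.067, 0.054, 0, 0, 0, 0.067, 1],
    [-0.061, 0.061, 0, 0, 0, 0.068, 1],
    [-0.053, 0.067, 0, 0, 0, 0.067, 1],
    [0, 0, 0, 0, 0, 0, 1],
    [0, 0, 0, 0, 0, 0, 1]
  ]
}}

```text
time_s: 3.3
ee_pos: [0.5153, -0.0276, 0.39]
orientation: [[0.501, 0.865, -0.0], [0.865, -0.501, 0.0], [-0.0, -0.0, -1.0]]
ft_force: [0.0, 0.5, -0.5]
opening: 0.0856
gripper_force: 0.0
```

```bash
python3 - <<'E'
from h import *
o=env.observe(); print(o["time_s"],o["ee_pos"],o["orientation"][:,1],o["joint_pos"])
p,d=env.snapshot("wrist"); cv2.imwrite("pics/b.png",p)
for c in ("wrist","scene","side"):
    if c!="wrist": env.snapshot(c)
    for t in ("lamp_grip","lamp_pivot","lid_bar","mug_a"):
        r=env.tip_of(c,t); print(c,t,[(np.round(x["at"],3),round(x["score"],2)) for x in r[:2]])
E
```

```text
3.3 [ 0.5153 -0.0276  0.39  ] [ 0.8653 -0.5013 -0.0002] [-0.6409  0.0868  0.6896  1.7055 -0.0563  1.3697 -0.4669]
wrist lamp_grip [(array([ 0.515, -0.028,  0.294]), 0.74), (array([ 0.764, -0.112,  0.082]), 0.36)]
wrist lamp_pivot []
wrist lid_bar [(array([ 0.462, -0.15 ,  0.101]), 0.67)]
wrist mug_a [(array([0.572, 0.072, 0.001]), 0.82), (array([ 0.462, -0.153,  0.101]), 0.64)]
scene lamp_grip [(array([ 0.52 , -0.024,  0.298]), 0.66)]
scene lamp_pivot [(array([0.65 , 0.195, 0.254]), 0.8)]
scene lid_bar [(array([ 0.465, -0.156,  0.1  ]), 0.7)]
scene mug_a [(array([0.455, 0.067, 0.   ]), 0.73), (array([ 0.57 ,  0.071, -0.002]), 0.69)]
side lamp_grip [(array([ 0.515, -0.027,  0.294]), 0.85)]
side lamp_pivot [(array([0.645, 0.194, 0.253]), 0.65)]
side lid_bar []
side mug_a [(array([ 0.57 ,  0.069, -0.001]), 0.86), (array([0.458, 0.063, 0.001]), 0.8)]
```

View pics/b.png

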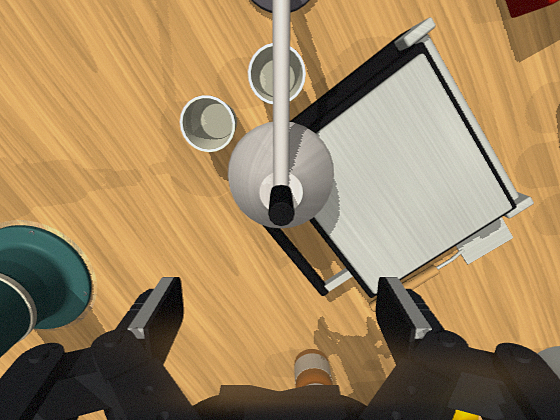

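The pin (281, 205) sits centred between the fingers, with the arm rod perpendicular to the closing line. Descending and gripping.

Emit:
{"method": "servo_tool", "body": {
  "moves": [
    [0, 0, 0.074, 0, 0, 0, 1],
    [0, 0, 0.074, 0, 0, 0, 1],
    [0, 0, 0.074, 0, 0, 0, 1],
    [0, 0, 0, 0, 0, 0, 0.6],
    [0, 0, 0, 0, 0, 0, 0.3],
    [0, 0, 0, 0, 0, 0, 0],
    [0, 0, 0, 0, 0, 0, 0],
    [0, 0, 0, 0, 0, 0, 0],
    [0, 0, 0, 0, 0, 0, 0],
    [0, 0, 0, 0, 0, 0, 0]
  ],
  "force": 30
}}

```text
time_s: 5.05
ee_pos: [0.5164, -0.027, 0.2809]
orientation: [[0.5, 0.866, 0.003], [0.866, -0.5, 0.001], [0.002, 0.003, -1.0]]
ft_force: [-1.0, -0.4, 6.6]
opening: 0.0186
gripper_force: 29.3
```

```bash
python3 - <<'E'
from h import *
o=env.observe(); p=o["ee_pos"];M=np.array(o["orientation"]);print(p,o["opening"],o["gripper_force"],o["ft_force"])
P=np.array([.646,.197]); v=p[:2]-P; r=np.hypot(*v); a0=np.degrees(np.arctan2(v[1],v[0]))%360; print(r,a0)
az0=np.degrees(np.arctan2(M[1,1],M[0,1]))
way=[]
for a in np.arange(a0,168,-5)[1:]:
    t=np.radians(a); way.append((np.array([*(P+r*np.array([np.cos(t),np.sin(t)])),p[2]]),down(az0+a-a0)))
plan(p,M,way,0)
E
```

```text
[ 0.5164 -0.027   0.2809] 0.018584764716705376 29.31111216545105 [-1.0056 -0.3624  6.6177]
0.2587500705774316 239.9447118528151
[[0.002,-0.045,0,0.002,-0.001,0.056,0],[0.002,-0.045,0,-0.001,0,0.055,0],[0.002,-0.045,0,0,0,0.056,0],[0.002,-0.045,0,0,-0.001,0.055,0],[0.002,-0.046,0,0,0,0.056,0],[0.002,-0.045,0,0,0,0.055,0],[0.002,-0.045,0,0.001,0,0.056,0],[0.002,-0.045,0,0,0,0.055,0],[0.002,-0.045,0,0,0,0.056,0],[0.002,-0.045,0,0,0,0.056,0],[0.002,-0.045,0,0,0,0.055,0],[0.002,-0.045,0,0,0.001,0.056,0]]
[[0.002,-0.045,0,0,0,0.055,0],[0.002,-0.046,0,0,0,0.056,0]]
14 [0.3911 0.2424 0.2808]
```

Emit:
{"method": "servo_tool", "body": {
  "moves": [
    [0.002, -0.045, 0, 0, 0, 0.055, 0],
    [0.002, -0.045, 0, 0, 0, 0.055, 0],
    [0.002, -0.045, 0, 0, 0, 0.056, 0],
    [0.002, -0.045, 0, 0, 0, 0.055, 0],
    [0.002, -0.045, 0, 0, 0, 0.056, 0],
    [0.002, -0.045, 0, 0, 0, 0.055, 0]
  ]
}}

```text
time_s: 5.65
ee_pos: [0.4218, 0.0687, 0.2809]
orientation: [[0.867, 0.499, 0.005], [0.499, -0.867, 0.002], [0.006, 0.0, -1.0]]
ft_force: [4.5, 2.0, 1.3]
opening: 0.0184
gripper_force: 30.8
```

Emit:
{"method": "servo_tool", "body": {
  "moves": [
    [0.002, -0.045, 0, 0, 0, 0.056, 0],
    [0.002, -0.045, 0, 0, 0, 0.055, 0],
    [0.002, -0.045, 0, 0, 0, 0.056, 0],
    [0.002, -0.045, 0, 0, 0, 0.056, 0],
    [0.002, -0.045, 0, 0, 0, 0.055, 0],
    [0.002, -0.045, 0, 0, 0, 0.056, 0]
  ]
}}

```text
time_s: 6.25
ee_pos: [0.3878, 0.198, 0.2809]
orientation: [[1.0, -0.002, 0.005], [-0.002, -1.0, 0.003], [0.005, -0.003, -1.0]]
ft_force: [6.7, 0.6, 2.2]
opening: 0.0186
gripper_force: 30.8
```

Emit:
{"method": "servo_tool", "body": {
  "moves": [
    [0.002, -0.045, 0, 0, 0, 0.055, 0],
    [0.002, -0.045, 0, 0, 0, 0.055, 0],
    [0.002, -0.045, 0, 0, 0, 0.056, 0],
    [0, 0, 0, 0, 0, 0, 0],
    [0, 0, 0, 0, 0, 0, 1],
    [0, 0, 0, 0, 0, 0, 1],
    [0, 0, 0, 0, 0, 0, 1],
    [0, 0, 0, 0, 0, 0, 1],
    [0, 0, 0, 0, 0, 0, 1]
  ]
}}

```text
time_s: 7.15
ee_pos: [0.3945, 0.2632, 0.2791]
orientation: [[0.967, -0.257, -0.0], [-0.257, -0.967, 0.0], [-0.0, -0.0, -1.0]]
ft_force: [-0.5, 0.2, -0.1]
opening: 0.0848
gripper_force: 0.0
```

```bash
python3 - <<'E'
from h import *
o=env.observe(); p=o["ee_pos"];M=np.array(o["orientation"]);print(p,o["opening"],o["joint_pos"],o["ft_force"])
# lift, then to above the bar: closing axis along grill x (az 6.7 or 186.7)
g=lambda *a:np.array(a,float)
up=g(p[0],p[1],.40)
plan(p,M,[(up,M),(g(.467,-.1535,.30),down(6.5))],1)
E
```

```text
[0.3945 0.2632 0.2791] 0.08483991912549406 [-1.0064  0.0784  0.3715  1.9484 -0.0317  1.1205 -2.4524] [-0.4682  0.2073 -0.0775]
[[0,0,-0.081,0,0,0,1],[0,0,-0.08,0,0,0,1],[0,0,-0.081,0,0,0,1],[0.024,0.051,0.013,0,0,-0.082,1],[0.017,0.054,0.013,0,0,-0.083,1],[0.01,0.056,0.013,0,0,-0.082,1],[0.002,0.056,0.013,0,0,-0.083,1],[-0.005,0.056,0.013,0,0,-0.082,1],[-0.012,0.055,0.014,0,0,-0.083,1],[-0.019,0.053,0.013,0,0,-0.082,1],[-0.026,0.05,0.014,0,0,-0.083,1],[-0.032,0.046,0.013,0,0,-0.082,1]]
[[-0.038,0.042,0.014,0,0,-0.083,1],[-0.043,0.037,0.013,0,0,-0.082,1],[-0.047,0.031,0.014,0,0,-0.083,1],[-0.051,0.024,0.013,0,0,-0.082,1],[-0.054,0.018,0.014,0,0,-0.083,1],[-0.055,0.01,0.013,0,0,-0.082,1]]
18 [ 0.4668 -0.1535  0.3   ]
```

Emit:
{"method": "servo_tool", "body": {
  "moves": [
    [0, 0, -0.081, 0, 0, 0, 1],
    [0, 0, -0.08, 0, 0, 0, 1],
    [0, 0, -0.081, 0, 0, 0, 1],
    [0.024, 0.051, 0.013, 0, 0, -0.082, 1],
    [0.017, 0.054, 0.013, 0, 0, -0.083, 1],
    [0.01, 0.056, 0.013, 0, 0, -0.082, 1],
    [0.002, 0.056, 0.013, 0, 0, -0.083, 1],
    [-0.005, 0.056, 0.013, 0, 0, -0.082, 1],
    [-0.012, 0.055, 0.014, 0, 0, -0.083, 1],
    [-0.019, 0.053, 0.013, 0, 0, -0.082, 1],
    [-0.026, 0.05, 0.014, 0, 0, -0.083, 1],
    [-0.032, 0.046, 0.013, 0, 0, -0.082, 1]
  ]
}}

```text
time_s: 8.35
ee_pos: [0.438, 0.0124, 0.3404]
orientation: [[0.613, 0.79, 0.0], [0.79, -0.613, 0.001], [0.001, -0.0, -1.0]]
ft_force: [-0.0, 0.1, -0.2]
opening: 0.0854
gripper_force: 0.0
```

Emit:
{"method": "servo_tool", "body": {
  "moves": [
    [-0.038, 0.042, 0.014, 0, 0, -0.083, 1],
    [-0.043, 0.037, 0.013, 0, 0, -0.082, 1],
    [-0.047, 0.031, 0.014, 0, 0, -0.083, 1],
    [-0.051, 0.024, 0.013, 0, 0, -0.082, 1],
    [-0.054, 0.018, 0.014, 0, 0, -0.083, 1],
    [-0.055, 0.01, 0.013, 0, 0, -0.082, 1],
    [0, 0, 0, 0, 0, 0, 0.5],
    [0, 0, 0, 0, 0, 0, 0.5],
    [0, 0, 0, 0, 0, 0, 0.5]
  ]
}}

```text
time_s: 9.25
ee_pos: [0.4666, -0.15, 0.3007]
orientation: [[-0.103, 0.995, -0.0], [0.995, 0.103, 0.001], [0.001, 0.0, -1.0]]
ft_force: [-0.8, -0.0, -0.9]
opening: 0.0439
gripper_force: 0.0
```

```bash
python3 - <<'E'
from h import *
o=env.observe(); print(o["time_s"],o["ee_pos"],o["orientation"][:,1],o["joint_pos"],o["opening"])
ims=[]
for c in ("wrist","scene","side"):
    p,d=env.snapshot(c); ims.append(p)
    for t in ("lamp_grip","lid_hinge","lid_bar","grill"):
        r=env.tip_of(c,t); print(c,t,[(np.round(x["at"],3),round(x["score"],2)) for x in r[:2]])
cv2.imwrite("pics/c.png",cv2.resize(np.vstack(ims[:2]),None,fx=.714,fy=.714))
E
```

```text
9.25 [ 0.4666 -0.15    0.3007] [0.9947 0.1027 0.    ] [-0.6333  0.1048  0.9634  1.9103 -0.0942  1.1733  0.4669] 0.04385770677952154
wrist lamp_grip []
wrist lid_hinge [(array([ 0.766, -0.115,  0.081]), 0.67)]
wrist lid_bar [(array([ 0.465, -0.153,  0.099]), 0.65)]
wrist grill [(array([ 0.64 , -0.132,  0.   ]), 0.79)]
scene lamp_grip [(array([0.398, 0.267, 0.298]), 0.85)]
scene lid_hinge [(array([ 0.769, -0.116,  0.081]), 0.96)]
scene lid_bar [(array([ 0.466, -0.157,  0.103]), 0.9), (array([ 0.476, -0.581, -0.002]), 0.67)]
scene grill [(array([ 0.642, -0.127, -0.002]), 0.72)]
side lamp_grip [(array([0.39 , 0.266, 0.294]), 0.76), (array([0.571, 0.07 , 0.001]), 0.74)]
side lid_hinge [(array([ 0.492,  0.527, -0.001]), 0.67)]
side lid_bar []
side grill []
```

View pics/c.png

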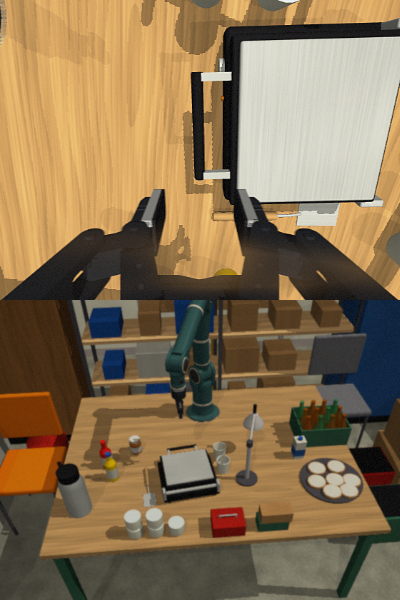

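The lamp is clear: it now stands at (0.394, 0.267). In the wrist view the bar (198, 125) lies midway between the fingers. Next I'll descend and grip.

```bash
python3 - <<'E'
from h import *
g=lambda *a:np.array(a,float)
o=env.observe(); p=o["ee_pos"];M=np.array(o["orientation"])
plan(p,M,[(g(.466,-.154,.15),down(7)),(g(.466,-.154,.083),down(7))],.5,smax=.03)
E
```

```text
[[-0.001,0,0.05,0,0,-0.002,0.5],[-0.001,0,0.05,0,0,-0.002,0.5],[-0.001,0,0.05,0,0,-0.002,0.5],[-0.001,-0.001,0.05,0,0,-0.002,0.5],[-0.001,0,0.051,0,0,-0.002,0.5],[-0.001,-0.001,0.05,0,0,-0.002,0.5],[0,0,0.045,0,0,0,0.5],[0,0,0.045,0,0,0,0.5],[0,0,0.044,0,0,0,0.5]]
9 [ 0.4659 -0.1541  0.0831]
```

Emit:
{"method": "servo_tool", "body": {
  "moves": [
    [-0.001, 0, 0.05, 0, 0, -0.002, 0.5],
    [-0.001, 0, 0.05, 0, 0, -0.002, 0.5],
    [-0.001, 0, 0.05, 0, 0, -0.002, 0.5],
    [-0.001, -0.001, 0.05, 0, 0, -0.002, 0.5],
    [-0.001, 0, 0.051, 0, 0, -0.002, 0.5],
    [-0.001, -0.001, 0.05, 0, 0, -0.002, 0.5],
    [0, 0, 0.045, 0, 0, 0, 0.5],
    [0, 0, 0.045, 0, 0, 0, 0.5],
    [0, 0, 0.044, 0, 0, 0, 0.5],
    [0, 0, 0, 0, 0, 0, 0.5]
  ]
}}

```text
time_s: 11.0
ee_pos: [0.4639, -0.1537, 0.0809]
orientation: [[-0.121, 0.993, -0.005], [0.993, 0.121, 0.0], [0.001, -0.005, -1.0]]
ft_force: [0.3, 0.4, 0.1]
opening: 0.0428
gripper_force: 0.0
```

Emit:
{"method": "servo_tool", "body": {
  "moves": [
    [0, 0, 0, 0, 0, 0, 0.3],
    [0, 0, 0, 0, 0, 0, 0],
    [0, 0, 0, 0, 0, 0, 0],
    [0, 0, 0, 0, 0, 0, 0],
    [0, 0, 0, 0, 0, 0, 0],
    [0, 0, 0, 0, 0, 0, 0]
  ],
  "force": 70
}}

```text
time_s: 11.6
ee_pos: [0.466, -0.1541, 0.0834]
orientation: [[-0.121, 0.993, 0.001], [0.993, 0.121, 0.0], [0.0, 0.001, -1.0]]
ft_force: [-1.7, -0.6, -0.6]
opening: 0.0002
gripper_force: 0.0
```

```bash
python3 - <<'E'
from h import *
o=env.observe(); p=o["ee_pos"];M=np.array(o["orientation"]);print(p,M,o["joint_pos"],o["opening"],o["gripper_force"],o["ft_force"])
yaw=np.radians(7); ex=np.array([np.cos(yaw),np.sin(yaw),0]); ey=np.array([-np.sin(yaw),np.cos(yaw),0]); ez=np.array([0,0,1.])
b0=p-env.pinch_z*M[:,2]*-1*-1  # grasp point
off=np.arctan2(.02,.305); rad=np.hypot(.305,.02); print("grasp",b0)
way=[]
for th in np.arange(3,45.1,3):
    t=np.radians(th); b=b0+rad*((np.cos(off)-np.cos(off+t))*ex+(np.sin(off+t)-np.sin(off))*ez)
    N=R.from_rotvec(ey*t*.55).as_matrix()@M
    way.append((b+env.pinch_z*N[:,2],N))
plan(p,M,way,0)
E
```

```text
[ 0.466  -0.1541  0.0834] [[-0.1215  0.9926  0.0005]
 [ 0.9926  0.1215  0.0002]
 [ 0.0002  0.0006 -1.    ]] [-0.3784  0.4647  0.7797  2.1202 -0.4871  0.7396  0.8401] 0.00020004911846733023 0.0 [-1.6587 -0.5847 -0.597 ]
grasp [ 0.466  -0.1541  0.1021]
[[0,0.002,-0.032,0.018,0,0,0],[0,0.003,-0.032,0.019,0,0,0],[0,0.003,-0.031,0.018,0,0,0],[0,0.004,-0.032,0.018,0,0,0],[0,0.005,-0.031,0.019,0,0,0],[0,0.005,-0.032,0.018,0,0,0],[0,0.007,-0.031,0.018,0,0,0],[0,0.007,-0.031,0.019,0,0,0],[0,0.008,-0.031,0.018,0,0,0],[0,0.008,-0.03,0.018,0,0,0],[0,0.009,-0.03,0.019,0,0,0],[0,0.01,-0.031,0.018,0,0,0]]
[[0,0.011,-0.029,0.018,0,0,0],[0,0.011,-0.03,0.019,0,0,0],[0,0.012,-0.029,0.018,0,0,0]]
15 [ 0.5608 -0.1425  0.2949]
```

The fingers shut fully, so they missed the bar. I'll look before moving.

```bash
python3 - <<'E'
from h import *
ims=[]
for c in ("wrist","side","scene"):
    p,d=env.snapshot(c); ims.append(p)
    for t in ("lid_bar","lid_hinge"):
        r=env.tip_of(c,t); print(c,t,[(np.round(x["at"],3),round(x["score"],2)) for x in r[:2]])
m=env.camera_model("scene");f=210/np.tan(np.radians(m["vertical_fov"]/2))
q=np.array(m["orientation"]).T@(np.array([.47,-.15,.1])-np.array(m["eye"])); u=int(m["cx"]+f*q[0]/-q[2]);v=int(m["cy"]-f*q[1]/-q[2])
crop=cv2.resize(ims[2][v-50:v+50,u-70:u+70],(420,300),interpolation=cv2.INTER_CUBIC)
m=env.camera_model("side");f=210/np.tan(np.radians(m["vertical_fov"]/2))
q=np.array(m["orientation"]).T@(np.array([.47,-.15,.1])-np.array(m["eye"])); u=int(m["cx"]+f*q[0]/-q[2]);v=int(m["cy"]-f*q[1]/-q[2])
c2=cv2.resize(ims[1][v-50:v+50,u-70:u+70],(420,300),interpolation=cv2.INTER_CUBIC)
w=cv2.resize(ims[0],(380,285)); w=cv2.copyMakeBorder(w,0,315,0,0,cv2.BORDER_CONSTANT)
cv2.imwrite("pics/d.png",np.hstack([w,np.vstack([crop,c2])]))
E
```

```text
wrist lid_bar [(array([ 0.463, -0.153,  0.101]), 0.89)]
wrist lid_hinge []
side lid_bar [(array([ 0.465, -0.156,  0.1  ]), 0.75)]
side lid_hinge []
scene lid_bar [(array([ 0.468, -0.153,  0.101]), 0.58)]
scene lid_hinge [(array([ 0.768, -0.12 ,  0.086]), 0.61), (array([0.647, 0.196, 0.253]), 0.61)]
```

View pics/d.png

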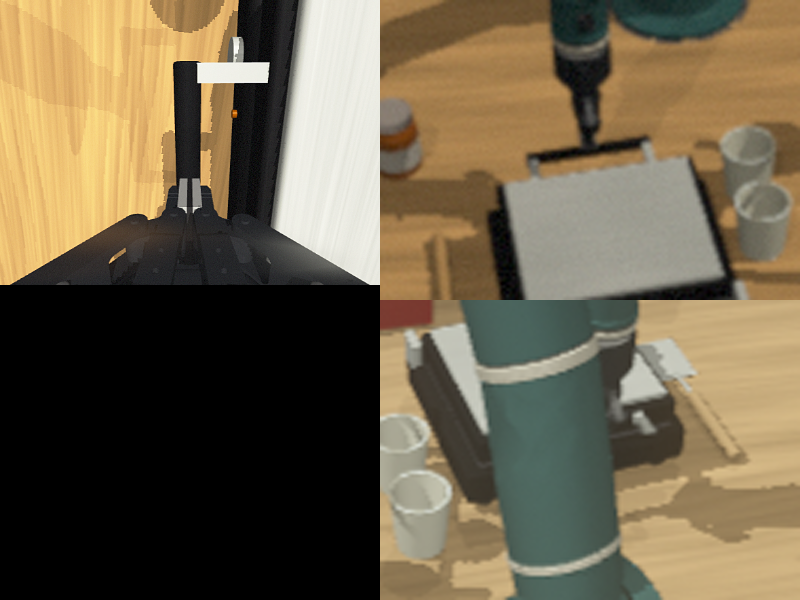

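```bash
cat >> h.py <<'E'
def cloud(c):
    o=env.observe(); p,d=env.snapshot(c); m=env.camera_model(c)
    f=210/np.tan(np.radians(m["vertical_fov"]/2)); v,u=np.mgrid[:420,:560]
    X=np.stack([(u-m["cx"])/f*d,-(v-m["cy"])/f*d,-d],-1)
    if c=="wrist":
        T=np.array(m["T_tool_cam"]); X=X@T[:3,:3].T+T[:3,3]; X=X@np.array(o["orientation"]).T+np.array(o["ee_pos"])
    else: X=X@np.array(m["orientation"]).T+np.array(m["eye"])
    X[d==0]=np.nan; return p,X,m
E
python3 - <<'E'
from h import *
print(env.camera_model("wrist"))
p,X,m=cloud("wrist")
for v in range(90,300,15): print(v,[tuple(np.round(X[v,u],3)) for u in (270,277,285)])
for c in ("scene","wrist"):
    if c=="scene": p,X,m=cloud(c)
    for r in env.regions_of(c,"lid_bar")[:1]:
        q=X[r["pixels"]]; print(c,r["score"],len(q),np.nanpercentile(q,[5,50,95],axis=0))
p,X,m=cloud("scene")
s=(abs(X[...,0]-.466)<.03)&(abs(X[...,1]+.154)<.06)&(X[...,2]>.06)&(X[...,2]<.2)
print(np.c_[X[s],np.argwhere(s)][::3])
E
```

```text
{'vertical_fov': 63.82382099430828, 'cx': 279.22124689547076, 'cy': 212.5216564342891, 'T_tool_cam': array([[-0.0003,  0.9488,  0.3158,  0.0805],
       [ 1.    ,  0.0004, -0.0001, -0.0005],
       [-0.0002,  0.3158, -0.9488, -0.1692],
       [ 0.    ,  0.    ,  0.    ,  1.    ]])}
90 [(np.float64(0.451), np.float64(-0.071), np.float64(0.108)), (np.float64(0.454), np.float64(-0.071), np.float64(0.108)), (np.float64(0.457), np.float64(-0.07), np.float64(0.105))]
105 [(np.float64(0.452), np.float64(-0.077), np.float64(0.107)), (np.float64(0.455), np.float64(-0.076), np.float64(0.109)), (np.float64(0.458), np.float64(-0.076), np.float64(0.108))]
120 [(np.float64(0.453), np.float64(-0.083), np.float64(0.107)), (np.float64(0.456), np.float64(-0.082), np.float64(0.109)), (np.float64(0.459), np.float64(-0.082), np.float64(0.107))]
135 [(np.float64(0.453), np.float64(-0.089), np.float64(0.108)), (np.float64(0.456), np.float64(-0.088), np.float64(0.109)), (np.float64(0.46), np.float64(-0.088), np.float64(0.107))]
150 [(np.float64(0.454), np.float64(-0.095), np.float64(0.108)), (np.float64(0.4
[... 4138 characters left out ...]
  0.0992 208.     251.    ]
 [  0.464   -0.156    0.092  208.     254.    ]
 [  0.479   -0.1437   0.1045 208.     257.    ]
 [  0.4738  -0.1315   0.0988 208.     260.    ]
 [  0.4676  -0.1193   0.0923 208.     263.    ]
 [  0.4793  -0.2044   0.1045 209.     242.    ]
 [  0.479   -0.1924   0.1032 209.     245.    ]
 [  0.4706  -0.1805   0.0945 209.     248.    ]
 [  0.4795  -0.1682   0.1015 209.     251.    ]
 [  0.4768  -0.1561   0.0981 209.     254.    ]
 [  0.4787  -0.2129   0.0991 210.     240.    ]
 [  0.4741  -0.201    0.094  210.     243.    ]
 [  0.4784  -0.1887   0.0968 210.     246.    ]
 [  0.4718  -0.1767   0.0899 210.     249.    ]
 [  0.4817  -0.2051   0.0957 211.     242.    ]]
```

```bash
python3 - <<'E'
from h import *
p,X,m=cloud("wrist")
cv2.imwrite("pics/e.png",cv2.resize(p[220:420,180:380],(600,600),interpolation=cv2.INTER_CUBIC))
for v in (258,264,270,280,290,300): print(v,[(u,tuple(np.round(X[v,u],3).tolist())) for u in range(250,310,8)])
o=env.observe(); print({k:o[k] for k in("time_s","ee_pos","opening","gripper_force","ft_force")})
E
```

```text
258 [(250, (0.447, -0.2, 0.0)), (258, (0.453, -0.199, -0.0)), (266, (0.458, -0.146, 0.106)), (274, (0.462, -0.145, 0.108)), (282, (0.466, -0.145, 0.107)), (290, (0.47, -0.145, 0.105)), (298, (0.486, -0.195, -0.0)), (306, (0.493, -0.195, -0.001))]
264 [(250, (0.447, -0.206, -0.0)), (258, (0.454, -0.205, -0.0)), (266, (0.458, -0.144, 0.116)), (274, (0.462, -0.144, 0.115)), (282, (0.465, -0.144, 0.115)), (290, (0.469, -0.143, 0.115)), (298, (0.487, -0.2, 0.0)), (306, (0.493, -0.2, -0.0))]
270 [(250, (0.448, -0.211, -0.0)), (258, (0.454, -0.211, -0.001)), (266, (0.458, -0.145, 0.12)), (274, (0.462, -0.145, 0.12)), (282, (0.465, -0.143, 0.121)), (290, (0.469, -0.143, 0.121)), (298, (0.488, -0.206, -0.001)), (306, (0.494, -0.206, -0.001))]
280 [(250, (0.452, -0.15, 0.122)), (258, (0.455, -0.149, 0.122)), (266, (0.459, -0.144, 0.13)), (274, (0.462, -0.145, 0.128)), (282, (0.465, -0.144, 0.13)), (290, (0.469, -0.144, 0.129)), (298, (0.473, -0.147, 0.123)), (306, (0.476, -0.146, 0.122))]
290 [(250, (0.453, -0.149, 0.132)), (258, (0.456, -0.149, 0.131)), (266, (0.459, -0.144, 0.137)), (274, (0.462, -0.144, 0.138)), (282, (0.465, -0.144, 0.137)), (290, (0.468, -0.143, 0.138)), (298, (0.472, -0.147, 0.13)), (306, (0.475, -0.146, 0.131))]
300 [(250, (0.453, -0.149, 0.138)), (258, (0.456, -0.149, 0.138)), (266, (0.459, -0.144, 0.145)), (274, (0.462, -0.145, 0.143)), (282, (0.465, -0.143, 0.145)), (290, (0.468, -0.144, 0.144)), (298, (0.472, -0.147, 0.138)), (306, (0.475, -0.147, 0.138))]
{'time_s': 12.35, 'ee_pos': array([ 0.4658, -0.1541,  0.0831]), 'opening': 0.0001704458365301129, 'gripper_force': 0.0, 'ft_force': array([-0.3824,  0.3002,  0.014 ])}
```

View pics/e.png

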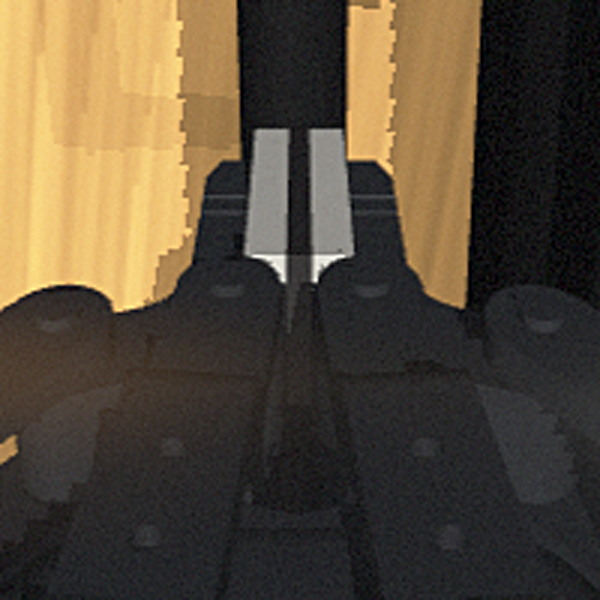

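The pads' visible tips end at about z = 0.110, on top of the bar. That puts the real fingertips about 27 mm behind the reported TCP, and the open-finger view above the lamp shows about the same offset. Next: open, shift 3 mm towards the robot, go about 28 mm deeper and regrip.

Emit:
{"method": "servo_tool", "body": {
  "moves": [
    [0, 0, -0.02, 0, 0, 0, 0.5],
    [0, -0.006, 0, 0, 0, 0, 0.5],
    [0, 0, 0, 0, 0, 0, 0.5],
    [0, 0, 0, 0, 0, 0, 0.5],
    [0, 0, 0.025, 0, 0, 0, 0.5],
    [0, 0, 0.025, 0, 0, 0, 0.5],
    [0, 0, 0.025, 0, 0, 0, 0.5],
    [0, 0, 0, 0, 0, 0, 0.5]
  ]
}}

```text
time_s: 13.15
ee_pos: [0.4611, -0.1542, 0.0534]
orientation: [[-0.121, 0.993, -0.004], [0.993, 0.121, 0.001], [0.001, -0.004, -1.0]]
ft_force: [-0.8, 1.2, -0.0]
opening: 0.0426
gripper_force: 0.0
```

Emit:
{"method": "servo_tool", "body": {
  "moves": [
    [0, 0, 0, 0, 0, 0, 0.3],
    [0, 0, 0, 0, 0, 0, 0],
    [0, 0, 0, 0, 0, 0, 0],
    [0, 0, 0, 0, 0, 0, 0],
    [0, 0, 0, 0, 0, 0, 0],
    [0, 0, 0, 0, 0, 0, 0]
  ],
  "force": 70
}}

```text
time_s: 13.75
ee_pos: [0.4652, -0.1546, 0.0564]
orientation: [[-0.122, 0.992, 0.004], [0.992, 0.122, -0.001], [-0.002, 0.004, -1.0]]
ft_force: [4.9, 0.4, -2.7]
opening: 0.0159
gripper_force: 68.3
```

Gripped at 68 N. Planning the arc about the hinge with the real grasp point.

```bash
cat > arc.py <<'E'
from h import *
def arc(ths,th0,follow=.55,d=.0445):
    o=env.observe(); p=o["ee_pos"];M=np.array(o["orientation"]);print(o["time_s"],p,o["joint_pos"],o["opening"],o["gripper_force"],o["ft_force"])
    yaw=np.radians(7); ex=np.array([np.cos(yaw),np.sin(yaw),0]); ey=np.array([-np.sin(yaw),np.cos(yaw),0]); ez=np.array([0,0,1.])
    b0=p-d*M[:,2]; off=np.arctan2(.02,.305)+np.radians(th0); rad=np.hypot(.305,.02); print("grasp",b0); way=[]
    for th in ths:
        t=np.radians(th-th0); b=b0+rad*((np.cos(off)-np.cos(off+t))*ex+(np.sin(off+t)-np.sin(off))*ez)
        N=R.from_rotvec(ey*t*follow).as_matrix()@M; way.append((b+d*N[:,2],N))
    plan(p,M,way,0)
E
python3 -c "
from arc import *
arc(np.arange(2.5,45.1,2.5),0)"
```

```text
13.75 [ 0.4652 -0.1546  0.0564] [-0.3374  0.5084  0.7329  2.1359 -0.5428  0.683   0.8876] 0.015895471888150617 68.25066447257996 [ 4.9051  0.4259 -2.6579]
grasp [ 0.465  -0.1546  0.1009]
[[0,0,-0.027,0.015,0,0,0],[0,0.001,-0.026,0.016,0,0,0],[0,0.001,-0.027,0.015,0,0,0],[0,0.002,-0.026,0.015,0,0,0],[0,0.003,-0.026,0.015,0,0,0],[0,0.003,-0.027,0.016,0,0,0],[0,0.003,-0.026,0.015,0,0,0],[0,0.004,-0.026,0.015,0,0,0],[0,0.004,-0.026,0.015,0,0,0],[0,0.005,-0.025,0.016,0,0,0],[0,0.006,-0.026,0.015,0,0,0],[0,0.006,-0.025,0.015,0,0,0]]
[[-0.001,0.006,-0.026,0.016,0,0,0],[0,0.007,-0.025,0.015,0,0,0],[0,0.007,-0.025,0.015,0,0,0],[0,0.008,-0.024,0.015,0,0,0],[0,0.009,-0.025,0.016,0,0,0],[0,0.009,-0.024,0.015,0,0,0]]
18 [ 0.5496 -0.1444  0.27  ]
```

Emit:
{"method": "servo_tool", "body": {
  "moves": [
    [0, 0, -0.027, 0.015, 0, 0, 0],
    [0, 0.001, -0.026, 0.016, 0, 0, 0],
    [0, 0.001, -0.027, 0.015, 0, 0, 0],
    [0, 0.002, -0.026, 0.015, 0, 0, 0],
    [0, 0.003, -0.026, 0.015, 0, 0, 0],
    [0, 0.003, -0.027, 0.016, 0, 0, 0]
  ]
}}

```text
time_s: 14.35
ee_pos: [0.4741, -0.1534, 0.1352]
orientation: [[-0.123, 0.982, -0.141], [0.992, 0.121, -0.019], [-0.002, -0.142, -0.99]]
ft_force: [7.5, -0.2, -8.5]
opening: 0.0157
gripper_force: 68.2
```

```bash
python3 - <<'E'
from arc import *
for c in ("scene","wrist"):
    env.snapshot(c)
    for t in ("lid_bar","lamp_grip"): print(c,t,[(np.round(x["at"],3),round(x["score"],2)) for x in env.tip_of(c,t)[:1]])
arc(np.arange(17.5,45.1,2.5),15)
E
```

```text
scene lid_bar [(array([ 0.48 , -0.149,  0.181]), 0.94)]
scene lamp_grip [(array([0.4  , 0.266, 0.297]), 0.57)]
wrist lid_bar [(array([ 0.482, -0.148,  0.181]), 0.88)]
wrist lamp_grip []
14.65 [ 0.474  -0.1534  0.1343] [-0.4552  0.4861  0.8616  1.975  -0.3547  0.9953  0.7079] 0.016113120061200525 68.29875111579895 [ 5.8928 -0.156  -2.6013]
grasp [ 0.4802 -0.1526  0.1784]
[[0,0.003,-0.026,0.015,0,0,0],[0,0.004,-0.026,0.016,0,0,0],[0,0.005,-0.026,0.015,0,0,0],[0,0.005,-0.026,0.015,0,0,0],[0,0.005,-0.025,0.015,0,0,0],[0,0.006,-0.026,0.016,0,0,0],[0,0.006,-0.025,0.015,0,0,0],[0,0.007,-0.025,0.015,0,0,0],[0,0.008,-0.025,0.015,0,0,0],[0,0.008,-0.025,0.016,0,0,0],[0,0.008,-0.024,0.015,0,0,0],[0,0.009,-0.025,0.015,0,0,0]]
12 [ 0.5492 -0.1441  0.2695]
```

Lid following (bar at z 0.18, about 15°). Continuing.

Emit:
{"method": "servo_tool", "body": {
  "moves": [
    [0, 0.003, -0.026, 0.015, 0, 0, 0],
    [0, 0.004, -0.026, 0.016, 0, 0, 0],
    [0, 0.005, -0.026, 0.015, 0, 0, 0],
    [0, 0.005, -0.026, 0.015, 0, 0, 0],
    [0, 0.005, -0.025, 0.015, 0, 0, 0],
    [0, 0.006, -0.026, 0.016, 0, 0, 0]
  ]
}}

```text
time_s: 15.25
ee_pos: [0.5016, -0.1497, 0.2066]
orientation: [[-0.121, 0.951, -0.283], [0.993, 0.116, -0.034], [0.0, -0.286, -0.958]]
ft_force: [5.2, -1.4, -7.1]
opening: 0.0159
gripper_force: 68.3
```

Emit:
{"method": "servo_tool", "body": {
  "moves": [
    [0, 0.006, -0.025, 0.015, 0, 0, 0],
    [0, 0.007, -0.025, 0.015, 0, 0, 0],
    [0, 0.008, -0.025, 0.015, 0, 0, 0],
    [0, 0.008, -0.025, 0.016, 0, 0, 0],
    [0, 0.008, -0.024, 0.015, 0, 0, 0],
    [0, 0.009, -0.025, 0.015, 0, 0, 0],
    [0, 0, 0, 0, 0, 0, 0],
    [0, 0, 0, 0, 0, 0, 0],
    [0, 0, 0, 0, 0, 0, 0]
  ]
}}

```text
time_s: 16.15
ee_pos: [0.5463, -0.1439, 0.2688]
orientation: [[-0.12, 0.9, -0.419], [0.993, 0.11, -0.048], [0.002, -0.422, -0.907]]
ft_force: [-4.7, 2.2, 1.9]
opening: 0.0155
gripper_force: 68.5
```

```bash
python3 - <<'E'
from h import *
o=env.observe(); print(o["time_s"],o["ee_pos"]-.0445*np.array(o["orientation"])[:,2],o["opening"],o["gripper_force"],o["ft_force"])
ims=[]
for c in ("scene","wrist","side"):
    p,X,m=cloud(c); ims.append(p)
    for t in ("lid_bar","lid_hinge","lamp_grip","mug_a"): print(c,t,[(np.round(x["at"],3),round(x["score"],2)) for x in env.tip_of(c,t)[:2]])
    if c=="scene":   # lid top slope from scene depth
        yaw=np.radians(7); D=X-np.array([.768,-.117,.081]); lx=-(D[...,0]*np.cos(yaw)+D[...,1]*np.sin(yaw)); ly=-D[...,0]*np.sin(yaw)+D[...,1]*np.cos(yaw)
        s=(lx>.03)&(lx<.22)&(abs(ly)<.09)&(D[...,2]>.03)&(D[...,2]<.3)
        for _ in range(4):
            k=np.polyfit(lx[s],D[...,2][s],1); s&=abs(np.polyval(k,lx)-D[...,2])<.012
        print("lid angle",np.degrees(np.arctan(k[0])),s.sum())
cv2.imwrite("pics/f.png",cv2.resize(np.vstack(ims[:2]),None,fx=.714,fy=.714))
E
```

```text
16.15 [ 0.565  -0.1417  0.3092] 0.01546444117937442 68.52677464485168 [-4.7419  2.2253  1.8638]
scene lid_bar [(array([ 0.562, -0.14 ,  0.307]), 0.73), (array([ 0.662, -0.35 , -0.001]), 0.54)]
scene lid_hinge [(array([ 0.769, -0.118,  0.084]), 0.62), (array([ 0.488,  0.525, -0.001]), 0.61)]
scene lamp_grip [(array([0.4  , 0.271, 0.301]), 0.67)]
scene mug_a [(array([0.569, 0.069, 0.   ]), 0.94), (array([0.458, 0.066, 0.001]), 0.77)]
lid angle 41.61066683265894 2062
wrist lid_bar [(array([ 0.562, -0.14 ,  0.308]), 0.62)]
wrist lid_hinge []
wrist lamp_grip []
wrist mug_a []
side lid_bar [(array([ 0.563, -0.138,  0.306]), 0.57)]
side lid_hinge [(array([ 0.764, -0.114,  0.08 ]), 0.58)]
side lamp_grip [(array([0.392, 0.266, 0.292]), 0.8)]
side mug_a [(array([ 0.455,  0.066, -0.   ]), 0.97), (array([0.57 , 0.071, 0.002]), 0.62)]
```

View pics/f.png

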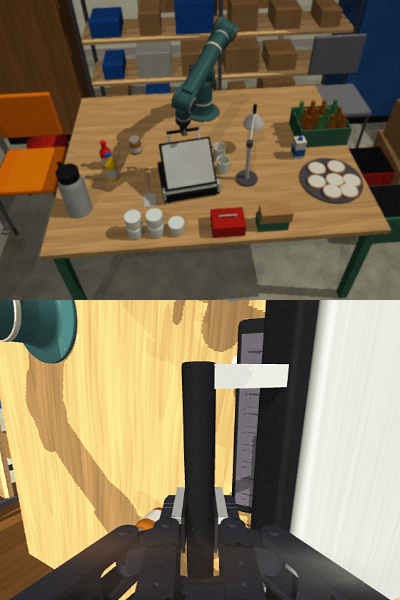

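The lid is held at about 43–44° (bar at 0.562, -0.140, 0.307) and the lamp is well clear. A small nudge up, settle, check.

Emit:
{"method": "servo_tool", "body": {
  "moves": [
    [0, 0.003, -0.007, 0.005, 0, 0, 0],
    [0, 0.003, -0.008, 0.005, 0, 0, 0],
    [0, 0, 0, 0, 0, 0, 0],
    [0, 0, 0, 0, 0, 0, 0],
    [0, 0, 0, 0, 0, 0, 0],
    [0, 0, 0, 0, 0, 0, 0],
    [0, 0, 0, 0, 0, 0, 0],
    [0, 0, 0, 0, 0, 0, 0]
  ]
}}

```text
time_s: 17.7
ee_pos: [0.5521, -0.1431, 0.2748]
orientation: [[-0.12, 0.893, -0.433], [0.993, 0.109, -0.05], [0.002, -0.436, -0.9]]
ft_force: [-6.1, 2.7, 2.5]
opening: 0.0158
gripper_force: 68.8
```

```bash
python3 - <<'E'
from h import *
B=[]
for c in ("scene","wrist","side")*2:
    env.snapshot(c); r=env.tip_of(c,"lid_bar")
    if r: B.append(r[0]["at"])
    o=env.observe(); print(o["ee_pos"],np.abs(o["dq"]).max(),o["gripper_force"],o["opening"])
B=np.array(B); b=np.median(B,0); d=b-np.array([.768,-.117,.081]); a=np.degrees(np.arctan2(d[2],np.hypot(*d[:2])))-3.75
print(B,a)
if 41<a<49 and o["gripper_force"]>30: env.sign_off(); print("signed off")
E
```

```text
[ 0.5521 -0.1431  0.2748] 0.0015760348514169177 68.8267457485199 0.01573240233738969
[ 0.5521 -0.1431  0.2748] 0.001453568908945492 68.82598400115967 0.01568603555825207
[ 0.5521 -0.1431  0.2748] 0.0012478242418404956 68.82593393325806 0.015860580161346064
[ 0.5521 -0.1431  0.2749] 0.0023418552118188154 68.82647037506104 0.01539748002730164
[ 0.5522 -0.1431  0.2748] 0.000977879359288949 68.82578015327454 0.015873844731206194
[ 0.5521 -0.1431  0.2748] 0.0025050737690914594 68.82601261138916 0.016071885171543437
[[ 0.5693 -0.1386  0.3147]
 [ 0.5686 -0.1408  0.3151]
 [ 0.5696 -0.1402  0.3115]
 [ 0.5658 -0.1396  0.3117]
 [ 0.5669 -0.1399  0.3123]
 [ 0.5706 -0.1398  0.3116]] 45.313351755211826
the job is handed in; nothing more can be done
signed off
```

The job is handed in: the lamp is swung clear to the left of the grill, and the gripper is holding the lid steady by its bar at about 45° (measured 45.3°, 69 N grip); the first grasp of the bar missed and was redone deeper, and the verdict was not shown to me.

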